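Clear the caddy, fetch the eyepiece, put the containers back

ROBOT

A 6-joint arm with a two-finger parallel gripper is mounted at the origin on the work surface. World frame = base frame: x ahead of the robot, y to its left, z up, the work surface at z = 0. Lengths are in m, angles in rad, forces in N, time in s.
With the tool pointing down it reaches from about 0.375 to 0.975 m from the base axis. Payload 3.8 kg.
Tool frame: the origin (TCP) lies midway between the tips of the shut fingers; the grasp point (between the pads) lies 19 mm behind it; x points along the fingers, y is the direction in which the jaws open and shut, and the axes are right-handed (so a half turn about x gives the same grasp; the last joint's range is limited). The gripper opens to 88 mm and grips with 3 to 60 N. Pads are 18 mm wide; open, the fingers measure 123 mm over their backs; the gripper's body (75 mm by 187 mm) begins 45 mm behind the grasp point.
Start: joints at [-1.37, 0.264, 1.604, -0, 1.274, -0.037], TCP at [0.159, -0.656, 0.239] pointing down, gripper open.
Joint ranges: [-2.63, 2.63], [-0.94, 2.18], [0.31, 2.57], [-1.31, 4.45], [0, 2.66], [-2.55, 2.55]. Speed limits (rad/s): [2.57, 2.57, 3.14, 3.14, 3.14, 3.14].

INTERFACE

Orientations are given as a rotation vector (axis times angle).
In Python, from cell import manip, inverse_kinematics, cams, order gives the robot as it stands. Calls block until the motion is done:
- manip.move_pose(position, orientation): joint-space move of the TCP to a pose.
- manip.move_linear(position, rate=0.15, rot=None): straight line of the TCP; rot=None keeps the orientation; rate is the mean speed in m/s.
- manip.set_joints(angles): joint-space move.
- manip.set_gripper(opening, force=None): finger opening in m; force is the grip in N (None keeps the last); returns when the fingers have stopped.
- manip.dwell(seconds).
- inverse_kinematics(position, orientation): joint angles nearest the present ones, or None.
- manip.state(): the state.
- cams.capture(name): name is "side" or "top" or "wrist"; returns a dict with "image" (384x512x3 uint8, blue, green, red), "z_map" (384x512 float32, m along the optical axis (not along the pixel's ray), 0 where there is no reading), "intrinsics" (3x3 intrinsics, pixels), "k1" (the pictures are not rectified: a ray, as slopes to the right and down, at radius r is drawn at 1 + k1 r^2 times it, then the intrinsics apply), "position" and "orientation" of the camera in the world; the wrist camera has in their place "T_tool_cam" (4x4, takes a point from camera to tool coordinates, whose origin is the TCP and whose axes are the tool frame's). Camera axes: x right, y down, z forward; pixel columns grow to the right and rows downward; lengths in m; the calibration is good to about 2 mm. A picture is of the moment at which its call begins: read the wrist's pose just before it.
A pose or a line that the arm cannot do raises manip.IKError and nothing moves.
- order.close_job(): hands the job in, once; it reports no verdict.
The state is a dict: "clock": time; "joint_pos": joint angles; "joint_velocities": joint speeds; "tau": joint torques, N m; "tool_pos": TCP position; "tcp_rot": TCP orientation; "contact_force": force on the tool from outside, world axes, zero at the start; "moment": the same for the moment, N m; "gripper_width": finger opening in m.
Only numpy, scipy, OpenCV 4.12 (cv2) and the standard library are available. Lean on these libraries where they do the work, as an engineer would, in place of code of your own. Each camera call takes 0.05 s, during which the arm holds its last target. There are 200 camera calls.

TASK

The eyepiece stands at the back of the wooden caddy, shut in by three tall containers: stand all three upright in the empty white tray, and only then lift the eyepiece out and set it gently down, upright, in the round recess of the aluminium block. Once the eyepiece is in place, stand each container upright in the caddy again, just where that one stood at first. Leave the square prism housing where it stands in the caddy, do not tip any container over, and leave the screwdriver and the loupe on the bench alone.

Things in the scene. Friction and masses are not known exactly. Their poses are not given: they have to be found in the camera images.
- caddy: Light wooden shallow tray fixed to the bench, outside 170 (its x) x 290 (its y) x 14 mm high, wall 6 mm thick, inner floor 6 mm above the bench. Origin: centre of its underside. Its -x long side faces roughly to the robot. The three containers stand in a row along its y, at about x = -30 mm, spaced about 85 mm; the eyepiece and the prism housing stand behind them at about x = +30 mm, near y = +50 and -50 mm. Which stands where changes.
- tray: Empty white plastic shallow tray fixed to the bench at one side, outside 290 (its x) x 130 (its y) x 14 mm high, wall 6 mm thick, inner floor 6 mm above the bench. Origin: centre of its underside. Room for the three containers in a row along its x, 85 mm apart.
- block: Aluminium block fixed to the bench at the other side, 100 x 100 x 18 mm, with a round recess in the middle of its top, 61 mm across and 8 mm deep (recess floor 10 mm above the bench). Origin: centre of its underside, under the recess centre.
- eyepiece: Black cylindrical eyepiece with a ribbed grip and a round glass on top, 41 mm across, 44 mm tall, 100 g. Origin: centre of its underside, z up its axis. To be grasped across its diameter.
- prism: Bare-aluminium square prism housing with a square glass on top, 36 x 36 x 40 mm tall; stays where it is. Origin: centre of its underside, z up its axis. 
- bottle: White round plastic bottle with a grey cap: body 48 mm across up to 88 mm, then shoulder and cap 28 mm across, 110 mm tall in all, about 150 g. Origin: centre of its underside, z up its axis. 
- flask: Amber square glass flask with a black cap: body 46 x 46 mm (sides along its x and y) up to 88 mm, cap 26 mm across, 108 mm tall in all, about 200 g. Origin: centre of its underside, z up its axis. 
- tin: Round bare-steel tin with a small brass screw cap: body 57 mm across up to 92 mm, cap 28 mm across, 100 mm tall in all, about 180 g. Origin: centre of its underside, z up its axis. 
- screwdriver: Screwdriver lying on the bench beyond the caddy, 170 mm long along its x, about 30 mm thick; leave alone.
- loupe: Black waisted watchmaker's loupe standing on the bench beyond the caddy, 40 mm across, 32 mm tall; leave alone. Origin: centre of its underside, z up its axis. 
Not all that is in view belongs to the job. There is more than one size of the flask; the job needs the smallest.

How it is judged:
On the way, in this order (a step that is already met when the one before it is completed fails the run):
1. all three containers stand upright in the white tray, released, the eyepiece still where it was (x of bottle in the frame of tray between -0.135 and 0.135 m and y of bottle in the frame of tray between -0.055 and 0.055 m and z of bottle in the frame of tray between 0 and 0.012 m and angle between each of bottle, flask, tin's own z axis and vertical below 0.12 rad and x of flask in the frame of tray between -0.135 and 0.135 m and y of flask in the frame of tray between -0.055 and 0.055 m and z of flask in the frame of tray between 0 and 0.012 m and x of tin in the frame of tray between -0.135 and 0.135 m and y of tin in the frame of tray between -0.055 and 0.055 m and z of tin in the frame of tray between 0 and 0.012 m and linear speed of each of bottle, flask, tin below 0.02 m/s and contact force between the fingers and bottle below 0.1 N and contact force between the fingers and flask below 0.1 N and contact force between the fingers and tin below 0.1 N and distance of eyepiece from where it was at the start of the episode below 0.02 m), for 0.2 s.
2. the eyepiece stands in the recess of the block, released, while the containers wait in the tray (horizontal distance between eyepiece and block below 0.0125 m and z of eyepiece in the frame of block between 0.006 and 0.014 m and angle between each of eyepiece, bottle, flask, tin's own z axis and vertical below 0.12 rad and linear speed of eyepiece below 0.02 m/s and contact force between the fingers and eyepiece below 0.1 N and x of bottle in the frame of tray between -0.135 and 0.135 m and y of bottle in the frame of tray between -0.055 and 0.055 m and z of bottle in the frame of tray between 0 and 0.012 m and x of flask in the frame of tray between -0.135 and 0.135 m and y of flask in the frame of tray between -0.055 and 0.055 m and z of flask in the frame of tray between 0 and 0.012 m and x of tin in the frame of tray between -0.135 and 0.135 m and y of tin in the frame of tray between -0.055 and 0.055 m and z of tin in the frame of tray between 0 and 0.012 m), for 0.2 s.
At the end, for the whole second after the job is handed in: The eyepiece stands upright in the block's recess (within 12.5 mm of its centre, on the recess floor); bottle, flask and tin each stand upright in the caddy within 15 mm of where that one stood at the start, turned any way; the prism housing is within 12 mm of its start; all released and at rest (horizontal distance between eyepiece and block below 0.0125 m and z of eyepiece in the frame of block between 0.006 and 0.014 m and angle between each of eyepiece, bottle, flask, tin, prism's own z axis and vertical below 0.12 rad and linear speed of each of eyepiece, bottle, flask, tin, prism below 0.02 m/s and contact force between the fingers and eyepiece below 0.1 N and distance of each of bottle, flask, tin from where it was at the start of the episode below 0.015 m and contact force between the fingers and bottle below 0.1 N and contact force between the fingers and flask below 0.1 N and contact force between the fingers and tin below 0.1 N and distance of prism from where it was at the start of the episode below 0.012 m and contact force between the fingers and prism below 0.1 N); the robot touches nothing.
It fails at once if a container, the eyepiece or the prism housing is tipped over (angle between any of bottle, flask, tin, eyepiece, prism's own z axis and vertical above 0.6 rad).
It fails at once if the eyepiece is dropped or rammed into the block (over 45 N) (contact force between eyepiece and block above 45 N).
It fails at once if the screwdriver or the loupe is moved by more than 25 mm (distance of any of screwdriver, loupe from where it was at the start of the episode above 0.025 m).
It also fails if it takes over 144 s, if anything falls off the work surface, if the arm or the gripper's body presses on something with over 40 N, if the wrist force passes 120 N, or if a joint passes its speed limit or range.

## Working session

There is one attempt and no reset: what is moved stays moved. The work goes in short steps, each a Python script; the robot and the scene stay as the last script left them, time stands still between calls to the robot, and variables do not carry over. Pictures are saved under pics/ and viewed, about 12 in all and at most 16, crops included, and the job is handed in when it is done.

```bash
ls; mkdir -p pics
cat > h.py <<'E'
import numpy as np, cv2
from scipy.spatial.transform import Rotation as R
from cell import manip, inverse_kinematics, cams, order
def pose(c):
    o=np.array(c["orientation"]); 
    Rm=o if o.shape==(3,3) else R.from_rotvec(o).as_matrix()
    return Rm,np.array(c["position"])
def rays(c,uv):
    K=np.array(c["intrinsics"]); d=np.array([c["k1"],0,0,0,0],float)
    return cv2.undistortPoints(np.array(uv,float).reshape(-1,1,2),K,d).reshape(-1,2)
def onplane(c,uv,z):
    Rm,p=pose(c); n=rays(c,uv); D=np.c_[n,np.ones(len(n))]@Rm.T
    return p+D*((z-p[2])/D[:,2])[:,None]
def cloud(c):
    h,w=c["z_map"].shape; v,u=np.mgrid[:h,:w]
    n=rays(c,np.c_[u.ravel(),v.ravel()]); Rm,p=pose(c); Z=c["z_map"].ravel()[:,None]
    P=(np.c_[n,np.ones(len(n))]*Z)@Rm.T+p; P[Z[:,0]==0]=np.nan
    return P.reshape(h,w,3)
E
python3 - <<'E'
from h import *
s=manip.state(); print({k:np.round(v,3) for k,v in s.items()})
for n in("top","side"):
    c=cams.capture(n); print(n,np.round(c["position"],3),np.round(c["orientation"],3),c["k1"],c["intrinsics"])
    np.save(n+".npy",c,allow_pickle=True)
    cv2.imwrite(f"pics/{n}0.png",cv2.resize(c["image"],(768,576)))
E
```

```text
pics
{'clock': np.float64(0.0), 'joint_pos': array([-1.37 ,  0.265,  1.605, -0.   ,  1.274, -0.037]), 'joint_velocities': array([ 0.001, -0.   , -0.002, -0.002,  0.001,  0.001]), 'tau': array([ 2.0000e-03, -5.0211e+01, -3.5687e+01,  7.3000e-02,  2.9000e-02,
       -0.0000e+00]), 'tool_pos': array([ 0.159, -0.655,  0.237]), 'tcp_rot': array([ 2.096,  0.253, -2.096]), 'contact_force': array([ 1.007, -1.281, -0.45 ]), 'moment': array([-0.002, -0.013,  0.027]), 'gripper_width': np.float64(0.089)}
top [0.446 0.002 1.117] [-2.182  2.15  -0.137] -0.01346944276846484 [[428.72078594   0.         262.66929524]
 [  0.         428.72078594 191.01527532]
 [  0.           0.           1.        ]]
side [ 0.288 -0.669  0.728] [-2.308  0.435 -0.173] 0.046803379792882745 [[473.18772556   0.         252.44950599]
 [  0.         473.18772556 183.08664315]
 [  0.           0.           1.        ]]
```

View pics/top0.png

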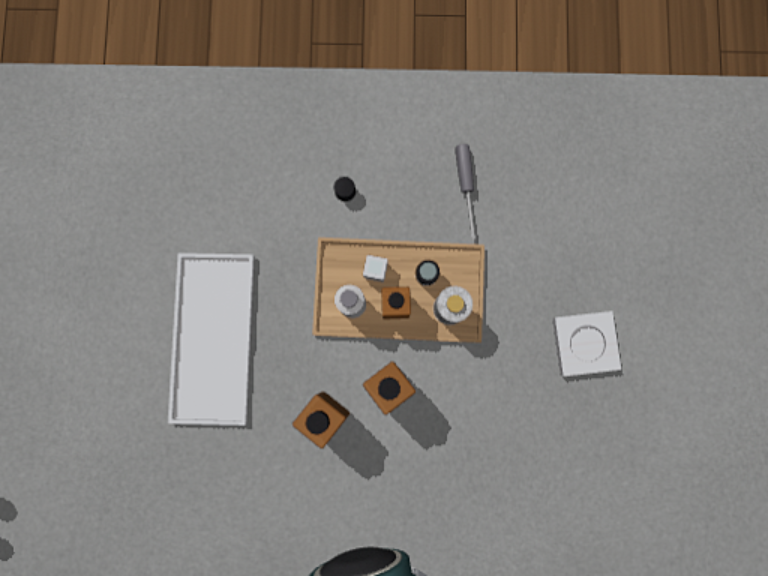

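View pics/side0.png

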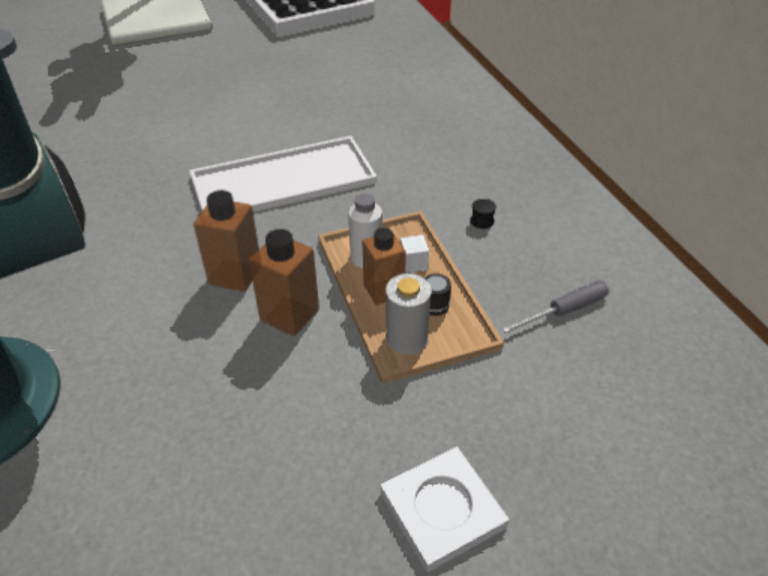

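The view shows three flask-like objects: the small one in the caddy at (396,301), and two larger ones on the bench at (388,388) and (318,421). There are two black cylinders: the eyepiece in the caddy at (427,271), with a glass top, and the waisted loupe at (345,188). The bottle is at (350,299), the tin at (454,304), the prism at (375,267), the tray on the left and the block on the right. I choose the objects inside the caddy and measure those next.

```bash
cat > m.py <<'E'
from h import *
def load(n): return np.load(n+".npy",allow_pickle=True).item()
if __name__=="__main__":
    c=load("top"); im=c["image"]; P=cloud(c); Z=P[...,2]
    print("bench z",np.nanmedian(Z[100:250,340:370]), "zero depth",np.isnan(Z).mean())
    # tall blobs (height mask)
    for lo,hi,tag in((.075,.25,"tall"),(.025,.07,"short")):
        m=((Z>lo)&(Z<hi)).astype(np.uint8); m[350:]=0; m[:,:60]=0
        n,l,st,ce=cv2.connectedComponentsWithStats(m)
        for i in range(1,n):
            if st[i,4]<40: continue
            z=Z[l==i]; zt=np.percentile(z,95)
            top=(l==i)&(Z>zt-.006)
            v,u=np.nonzero(top); (a,b),r=cv2.minEnclosingCircle(np.c_[u,v].astype(np.float32))
            w=onplane(c,[[u.mean(),v.mean()]],zt)[0]
            print(tag,"px",np.round(ce[i]).astype(int),st[i,2:],"ztop %.3f"%zt,"top-centre",np.round(w,3),"n",top.sum(),"med",np.round(np.median(P[top],0),3),"ext mm",np.round(1000*np.ptp(P[top],axis=0)))
    big=cv2.resize(im[150:300,180:430],None,fx=3,fy=3,interpolation=cv2.INTER_CUBIC)
    cv2.imwrite("pics/crop1.png",big)
E
python3 m.py
```

```text
bench z 0.0007376633794957677 zero depth 0.0041046142578125
tall px [233 200] [ 20  21 320] ztop 0.118 top-centre [0.544 0.065 0.118] n 109 med [0.544 0.065 0.116] ext mm [24. 26.  8.]
tall px [302 203] [ 24  24 457] ztop 0.108 top-centre [ 0.538 -0.102  0.108] n 122 med [ 0.538 -0.103  0.106] ext mm [53. 48. 10.]
tall px [263 201] [ 20  20 370] ztop 0.116 top-centre [ 0.542 -0.009  0.116] n 92 med [ 0.543 -0.01   0.114] ext mm [24. 24.  9.]
tall px [259 258] [ 35  35 679] ztop 0.146 top-centre [0.409 0.    0.146] n 180 med [ 0.409 -0.     0.144] ext mm [31. 32.  9.]
tall px [213 279] [ 36  37 758] ztop 0.145 top-centre [0.356 0.107 0.145] n 185 med [0.356 0.106 0.144] ext mm [33. 34.  8.]
short px [310 111] [ 8 31 96] ztop 0.029 top-centre [ 0.788 -0.127  0.029] n 96 med [ 0.789 -0.128  0.027] ext mm [80. 19.  6.]
short px [229 125] [ 14  14 157] ztop 0.035 top-centre [0.745 0.083 0.035] n 150 med [0.746 0.083 0.032] ext mm [35. 34.  8.]
short px [250 179] [ 16  17 218] ztop 0.050 top-centre [0.603 0.026 0.05 ] n 185 med [0.604 0.026 0.046] ext mm [38. 38.  7.]
short px [284 182] [ 16  17 213] ztop 0.054 top-centre [ 0.597 -0.062  0.054] n 171 med [ 0.597 -0.063  0.051] ext mm [36. 38.  9.]
short px [294 211] [16 16 41] ztop 0.067 top-centre [ 0.524 -0.087  0.067] n 12 med [ 0.52  -0.083  0.065] ext mm [32. 32.  7.]
short px [223 268] [20 16 45] ztop 0.068 top-centre [0.379 0.087 0.068] n 9 med [0.378 0.086 0.067] ext mm [35. 45.  6.]
```

View pics/crop1.png

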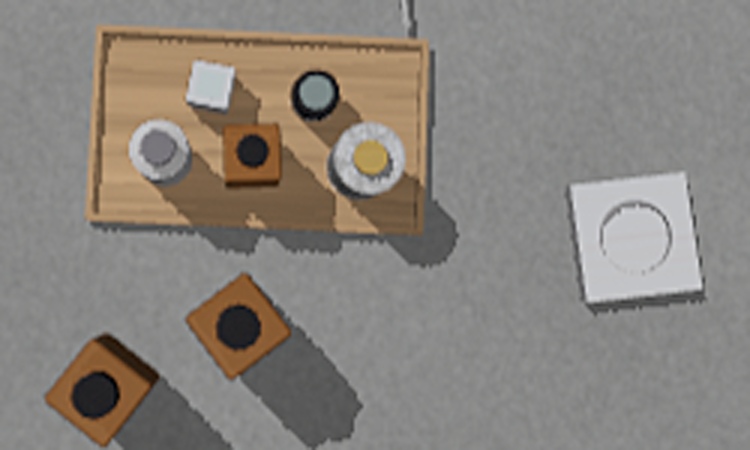

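Crop: the caddy holds the bottle (158,148), the 46 mm flask (251,152), the tin (370,158), the glass-topped eyepiece (315,92) and the prism (210,85). Top heights of 116, 114, 106, 50 and 46 mm match the description. The bench flasks are about 145 mm tall, so they are the wrong size. Next I refine these positions and measure the tray, block and flask yaw.

```bash
cat > m2.py <<'E'
from m import *
def cnt(m):
    cs,_=cv2.findContours(m.astype(np.uint8)*255,cv2.RETR_EXTERNAL,cv2.CHAIN_APPROX_NONE); return cs
for n in("top","side"):
    c=load(n); im=c["image"]; P=cloud(c); X,Y,Z=P[...,0],P[...,1],P[...,2]
    hsv=cv2.cvtColor(im,cv2.COLOR_BGR2HSV)
    for nm,x,y,zt in(("bottle",.544,.065,.116),("flask",.542,-.009,.114),("tin",.538,-.102,.106),("eyepiece",.597,-.062,.05),("prism",.603,.026,.046)):
        near=(np.hypot(X-x,Y-y)<.045)
        m=near&(abs(Z-zt)<.004)
        v,u=np.nonzero(m); w=onplane(c,[[u.mean(),v.mean()]],zt)[0]
        print(n,nm,"top",np.round(w,4),m.sum(),"medZ %.3f"%np.median(Z[m]))
        if nm in("flask","prism"):
            b=near&(abs(Z-(.094 if nm=="flask" else .046))<.006)
            v,u=np.nonzero(b); r=cv2.minAreaRect((P[b][:,:2]*1000).astype(np.float32)); print("   rect",np.round(r[0],1),np.round(r[1],1),round(r[2],1))
    # rims at z=.014: white tray
    for nm,z,(x,y) in(("tray",.014,(.48,.30)),("block",.018,(.47,-.33))):
        m=(np.hypot(X-x,Y-y)<.2)&(hsv[...,1]<25)&(hsv[...,2]>(150))&(Z<.03)&(abs(Y)>.17)
        cs=max(cnt(m),key=cv2.contourArea)
        q=onplane(c,cs.reshape(-1,2),z)[:,:2]*1000
        r=cv2.minAreaRect(q.astype(np.float32)); print(n,nm,np.round(r[0],1),np.round(r[1],1),round(r[2],1))
    m=(np.hypot(X-.46,Y+.33)<.03)&(Z<.014)&(Z>.005)
    v,u=np.nonzero(m); 
    if len(u): print(n,"recess floor",np.round(onplane(c,[[u.mean(),v.mean()]],.01)[0],4),m.sum())
s=manip.state(); print(np.round(R.from_rotvec(s["tcp_rot"]).as_matrix(),3))
def rv(a): # tool x down, jaws along (cos a, sin a)
    y=np.array([np.cos(a),np.sin(a),0]); x=np.array([0,0,-1.]); return R.from_matrix(np.c_[x,y,np.cross(x,y)]).as_rotvec()
for p in([.544,.065,.06],[.538,-.102,.2],[.4,.3,.2],[.57,.3,.2],[.46,-.33,.2]):
    for d in(-135,-90,-45,0,45,90,135,180):
        j=inverse_kinematics(p,rv(np.radians(d))); print(p[:2],d,None if j is None else np.round(j,2)) if j is not None and abs(j[5])<2.3 else 0
E
python3 m2.py
```

```text
top bottle top [0.5437 0.0654 0.116 ] 108 medZ 0.116
top flask top [ 0.5426 -0.0089  0.114 ] 90 medZ 0.114
   rect [542.3  -9.1] [43.8 45.8] 1.1
top tin top [ 0.5383 -0.102   0.106 ] 114 medZ 0.106
top eyepiece top [ 0.5974 -0.0619  0.05  ] 178 medZ 0.051
top prism top [0.6032 0.0266 0.046 ] 194 medZ 0.046
   rect [603.7  26.5] [35.8 36.4] 79.7
top tray [484.  305.5] [131.6 292.3] 89.7
top block [ 483.7 -339.5] [102.2 100.9] 7.1
top recess floor [ 0.4728 -0.3347  0.01  ] 168
side bottle top [0.5447 0.0626 0.116 ] 105 medZ 0.116
side flask top [ 0.5436 -0.0111  0.114 ] 102 medZ 0.114
   rect [543.8 -11.3] [46.7 47.4] 1.6
side tin top [ 0.5401 -0.1047  0.106 ] 140 medZ 0.106
side eyepiece top [ 0.6023 -0.0647  0.05  ] 185 medZ 0.050
side prism top [0.6054 0.0239 0.046 ] 194 medZ 0.046
   rect [605.2  26. ] [40.  35.7] 79.2
side tray [492.2 330.1] [181.  308.8] 89.6
side block [ 484.5 -337.5] [102.3 101.7] 7.3
side recess floor [ 0.4707 -0.333   0.01  ] 496
[[-0.     0.236 -0.972]
 [ 0.002 -0.972 -0.236]
 [-1.    -0.002 -0.   ]]
[0.544, 0.065] -90 [ 0.07  0.21  2.04 -0.    0.9   1.64]
[
[... 891 characters left out ...]
 0.3] 135 [ 0.59 -0.04  2.01 -0.    1.17 -1.76]
[0.57, 0.3] -90 [ 0.45  0.23  1.72 -0.    1.19  2.02]
[0.57, 0.3] -45 [ 0.45  0.23  1.72 -0.    1.19  1.23]
[0.57, 0.3] 0 [ 0.45  0.23  1.72 -0.    1.19  0.45]
[0.57, 0.3] 45 [ 0.45  0.23  1.72 -0.    1.19 -0.34]
[0.57, 0.3] 90 [ 0.45  0.23  1.72 -0.    1.19 -1.12]
[0.57, 0.3] 135 [ 0.45  0.23  1.72 -0.    1.19 -1.91]
[0.46, -0.33] -135 [-0.67  0.09  1.88  0.    1.17  1.69]
[0.46, -0.33] -90 [-0.67  0.09  1.88 -0.    1.17  0.9 ]
[0.46, -0.33] -45 [-0.67  0.09  1.88 -0.    1.17  0.12]
[0.46, -0.33] 0 [-0.67  0.09  1.88 -0.    1.17 -0.67]
[0.46, -0.33] 45 [-0.67  0.09  1.88  0.    1.17 -1.45]
[0.46, -0.33] 90 [-0.67  0.09  1.88  0.    1.17 -2.24]
```

```bash
cat > act.py <<'E'
from h import *
POS=dict(bottle=(.5442,.0640,-45,.048),flask=(.5430,-.0101,-88.7,.046),tin=(.5390,-.1034,-88.7,.057))
SLOT=dict(bottle=(.569,.305),flask=(.484,.305),tin=(.399,.305))
ZG,ZH=.061,.200
def rv(d):
    a=np.radians(d); y=np.array([np.cos(a),np.sin(a),0]); x=np.array([0,0,-1.])
    return R.from_matrix(np.c_[x,y,np.cross(x,y)]).as_rotvec()
def log(t):
    s=manip.state(); print(t,"t=%.1f"%s["clock"],"w=%.4f"%s["gripper_width"],"F",np.round(s["contact_force"],1),"tcp",np.round(s["tool_pos"],4))
def pick(x,y,d,w,zg=ZG,force=30,zh=ZH,ext=.016):
    manip.set_gripper(w+ext); manip.move_pose([x,y,zh],rv(d)); manip.move_linear([x,y,zg],rate=.15)
    log(" down"); manip.set_gripper(w-.012,force=force); log(" grip")
    manip.move_linear([x,y,zh],rate=.2); log(" up")
def place(x,y,d,w,z=ZG+.001,zh=ZH,ext=.016):
    manip.move_pose([x,y,zh],rv(d)); manip.move_linear([x,y,z+.02],rate=.2); manip.move_linear([x,y,z],rate=.05); log(" set")
    manip.set_gripper(w+ext); manip.move_linear([x,y,zh-.04],rate=.25); log(" away")
def out(n):
    x,y,d,w=POS[n]; pick(x,y,d,w); place(*SLOT[n],d,w)
def back(n):
    x,y,d,w=POS[n]; pick(*SLOT[n],d,w); place(x,y,d,w)
E
python3 - <<'E'
from act import *
x,y,d,w=POS["bottle"]; pick(x,y,d,w)
cv2.imwrite("pics/side1.png",cv2.resize(cams.capture("side")["image"],(768,576)))
E
```

```text
down t=4.6 w=0.0639 F [0.6 0.4 0.9] tcp [0.5451 0.064  0.0619]
 grip t=5.0 w=0.0474 F [-1.8  1.7  3.6] tcp [0.5448 0.0643 0.062 ]
 up t=5.8 w=0.0471 F [-0.4 -0.5 -2.4] tcp [0.543  0.0638 0.1983]
```

View pics/side1.png

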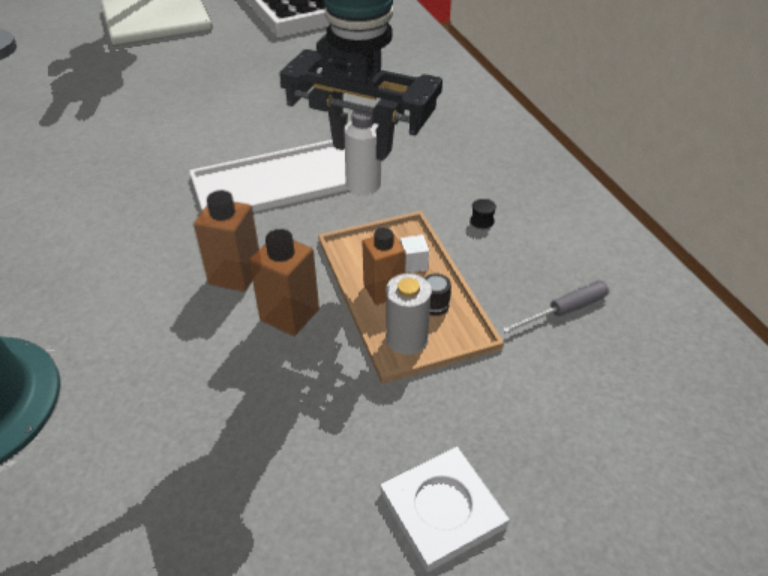

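The bottle hangs upright in the fingers at (362,155), and nothing else has moved. Time use is fine. Next I place it and move the flask and the tin.

```bash
python3 - <<'E'
from act import *
x,y,d,w=POS["bottle"]; place(*SLOT["bottle"],d,w)
print("flask"); out("flask")
E
python3 - <<'E'
from act import *
print("tin"); out("tin")
manip.move_pose([.484,.0,.25],rv(-90)); log("off")
for n in("top","side"):
    c=cams.capture(n); np.save(n+"2.npy",c,allow_pickle=True)
    cv2.imwrite(f"pics/{n}2.png",cv2.resize(c["image"],(768,576)))
E
```

```text
set t=8.1 w=0.0470 F [-1.4  0.3  0.1] tcp [0.569  0.3052 0.062 ]
 away t=9.1 w=0.0641 F [-0.6  0.5 -1.5] tcp [0.5692 0.305  0.1606]
flask
 down t=11.6 w=0.0621 F [ 0.3  0.1 -0. ] tcp [ 0.5439 -0.01    0.0619]
 grip t=12.0 w=0.0457 F [-0.1  1.8  4.5] tcp [ 0.544  -0.0099  0.0622]
 up t=12.8 w=0.0458 F [-1.2  0.  -3.3] tcp [ 0.5416 -0.0102  0.1982]
 set t=15.4 w=0.0458 F [-0.2  0.4 -1.3] tcp [0.4841 0.3054 0.0621]
 away t=16.3 w=0.0624 F [ 0.2 -0.7 -0.3] tcp [0.4842 0.3051 0.1604]
tin
 down t=19.3 w=0.0729 F [0.6 0.4 0.1] tcp [ 0.5399 -0.1035  0.0619]
 grip t=19.7 w=0.0558 F [-0.5  2.2  5. ] tcp [ 0.5399 -0.1033  0.0621]
 up t=20.6 w=0.0553 F [-0.2  0.8 -2. ] tcp [ 0.5378 -0.1032  0.1983]
 set t=23.4 w=0.0552 F [-0.4  0.3  0.5] tcp [0.3991 0.3052 0.062 ]
 away t=24.4 w=0.0732 F [-0.4  0.4 -0.3] tcp [0.3991 0.305  0.1602]
off t=25.7 w=0.0730 F [ 0.1  1.2 -0.5] tcp [0.4834 0.0007 0.2488]
```

View pics/side2.png

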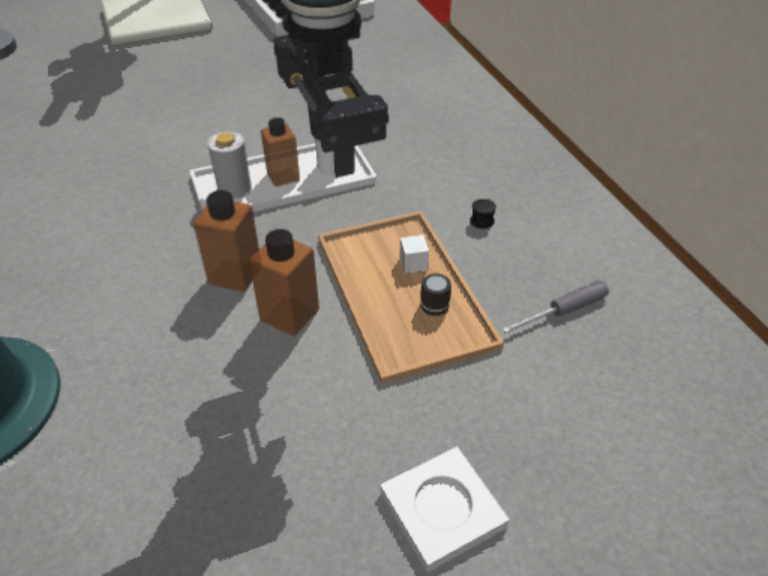

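Tin, flask and bottle stand upright in the tray at (228,165), (280,155) and (330,155), and the eyepiece at (435,293) is undisturbed. Before the grasp I remeasure the eyepiece, the recess and the tray positions.

```bash
python3 - <<'E'
from m import *
for n in("top2","side2"):
    c=load(n); P=cloud(c); X,Y,Z=P[...,0],P[...,1],P[...,2]
    for nm,x,y,zt,r in(("eyepiece",.599,-.063,.05,.035),("prism",.604,.026,.046,.035),("tin",.399,.305,.106,.025),("flask",.484,.305,.114,.025),("bottle",.569,.305,.116,.025)):
        m=(np.hypot(X-x,Y-y)<r)&(abs(Z-zt)<.004); v,u=np.nonzero(m)
        if len(u): print(n,nm,np.round(onplane(c,[[u.mean(),v.mean()]],zt)[0],4),m.sum())
    # recess rim: block top mask with hole, ellipse
    m=((np.hypot(X-.484,Y+.3385)<.045)&(abs(Z-.018)<.003)).astype(np.uint8)
    m2=((np.hypot(X-.484,Y+.3385)<.04)&(abs(Z-.010)<.003)).astype(np.uint8)
    v,u=np.nonzero(m2); q=onplane(c,np.c_[u,v],.010); print(n,"floor",np.round(q.mean(0),4),np.round(np.ptp(q,axis=0),3),len(u))
E
python3 - <<'E'
from act import *
manip.set_gripper(.06); manip.move_pose([.599,-.063,.20],rv(-90))
s=manip.state(); c=cams.capture("wrist"); cv2.imwrite("pics/w.png",c["image"])
T=np.eye(4); T[:3,:3]=R.from_rotvec(s["tcp_rot"]).as_matrix(); T[:3,3]=s["tool_pos"]; T=T@c["T_tool_cam"]
c["orientation"],c["position"]=R.from_matrix(T[:3,:3]).as_rotvec(),T[:3,3]
P=cloud(c); m=(np.hypot(P[...,0]-.599,P[...,1]+.063)<.035)&(abs(P[...,2]-.05)<.005)
v,u=np.nonzero(m); print("wrist eyepiece",len(u),onplane(c,[[u.mean(),v.mean()]],.05),np.ptp(P[m],axis=0)); log("")
E
```

```text
top2 eyepiece [ 0.6073 -0.063   0.05  ] 75
top2 prism [0.6135 0.0268 0.046 ] 80
top2 tin [0.4007 0.3046 0.106 ] 120
top2 flask [0.485  0.3053 0.114 ] 95
top2 bottle [0.5679 0.3061 0.116 ] 109
top2 floor [ 0.4845 -0.341   0.01  ] [0.057 0.057 0.   ] 324
side2 eyepiece [ 0.5986 -0.0644  0.05  ] 235
side2 prism [0.6046 0.0233 0.046 ] 201
side2 tin [0.4011 0.3027 0.106 ] 89
side2 flask [0.4851 0.3037 0.114 ] 71
side2 floor [ 0.4848 -0.3364  0.01  ] [0.059 0.06  0.   ] 959
wrist eyepiece 1211 [[ 0.59948327 -0.05958656  0.05      ]] [0.03873973 0.03816058 0.00818216]
 t=26.8 w=0.0596 F [-0.2 -0.1 -0.5] tcp [ 0.5982 -0.0624  0.2003]
```

View pics/w.png

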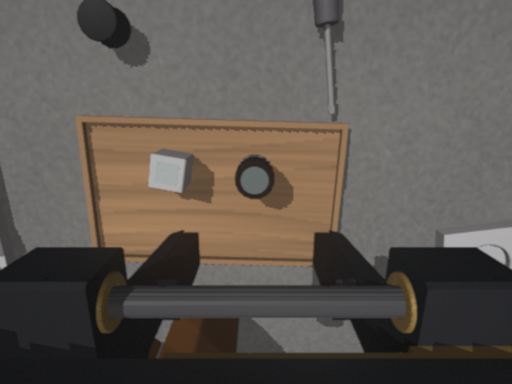

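The wrist view shows the eyepiece centred at (254,178), with the prism at (170,172) and room for the fingers between them. All the views agree on (0.599, -0.063) to within 3 mm; the top2 readings were cut off by the gripper. Now I move the eyepiece.

Run:
```python
from act import *
pick(.599,-.0625,-90,.041,zg=.020,force=25)
x,y=.4845,-.3385
manip.move_pose([x,y,.12],rv(-90)); manip.move_linear([x,y,.035],rate=.12); log("above")
for z in (.031,.028,.0265,.025):
    manip.move_linear([x,y,z],rate=.02); log("z")
    if manip.state()["contact_force"][2]>6: break
manip.set_gripper(.055); log("rel"); manip.move_linear([x,y,.15],rate=.15)
manip.move_pose([.5,-.1,.25],rv(-90)); log("off")
c=cams.capture("side"); P=cloud(c); m=(np.hypot(P[...,0]-x,P[...,1]-y)<.035)&(abs(P[...,2]-.054)<.005)
v,u=np.nonzero(m); print("eyepiece top",len(u),onplane(c,[[u.mean(),v.mean()]],.054),np.median(P[m][:,2]))
cv2.imwrite("pics/s3.png",cv2.resize(c["image"],(768,576)))
```

```text
down t=28.7 w=0.0574 F [0.6 0.9 0.1] tcp [ 0.6    -0.0626  0.0211]
 grip t=29.1 w=0.0393 F [-0.7  1.1  4.6] tcp [ 0.5997 -0.0625  0.0209]
 up t=30.1 w=0.0403 F [ 0.5  0.8 -0.9] tcp [ 0.5978 -0.0623  0.1982]
above t=32.2 w=0.0395 F [ 0.1 -0.2 -1.1] tcp [ 0.4852 -0.3388  0.0357]
z t=32.5 w=0.0393 F [-0.5 -0.7 -1.6] tcp [ 0.4846 -0.3386  0.0313]
z t=32.8 w=0.0392 F [-0.4 -0.4 -1.6] tcp [ 0.4843 -0.3384  0.0278]
z t=33.1 w=0.0394 F [ 0.1 -0.3 -2. ] tcp [ 0.4844 -0.3384  0.0263]
z t=33.3 w=0.0396 F [-0.   0.2 -0.7] tcp [ 0.4845 -0.3385  0.025 ]
rel t=33.8 w=0.0550 F [-0.  -0.   0.8] tcp [ 0.4846 -0.3386  0.0251]
off t=35.8 w=0.0548 F [ 0.1 -0.  -0.6] tcp [ 0.4997 -0.1005  0.2491]
eyepiece top 494 [[ 0.48369488 -0.34040075  0.054     ]] 0.054811749823825584
```

View pics/s3.png

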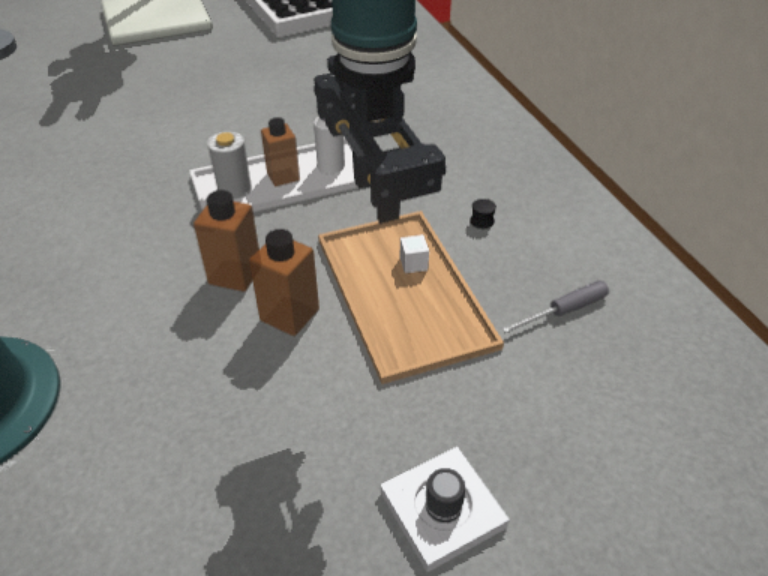

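The eyepiece stands upright in the recess at (445,493), with its top at 54 mm as expected and about 2 mm off centre. Now I return the containers.

Run:
```python
from act import *
for n in("tin","flask","bottle"): print(n); back(n)
manip.move_linear([.5442,.064,.25]); manip.move_pose([.2,.42,.28],rv(-45)); log("off")
for n in("top","side"):
    c=cams.capture(n); P=cloud(c); X,Y,Z=P[...,0],P[...,1],P[...,2]
    for nm,x,y,zt,r in(("bottle",.5442,.064,.116,.035),("flask",.543,-.0101,.114,.035),("tin",.539,-.1034,.106,.035),("eyepiece",.4845,-.3385,.054,.035),("prism",.604,.026,.046,.035)):
        m=(np.hypot(X-x,Y-y)<r)&(abs(Z-zt)<.004); v,u=np.nonzero(m)
        if len(u): print(n,nm,np.round(onplane(c,[[u.mean(),v.mean()]],zt)[0],4),m.sum())
    cv2.imwrite(f"pics/{n}4.png",cv2.resize(c["image"],(768,576)))
```

```text
tin
 down t=38.9 w=0.0730 F [ 0.3 -0.7  0.4] tcp [0.3998 0.3054 0.0619]
 grip t=39.3 w=0.0555 F [-0.2  0.7  3.2] tcp [0.3996 0.3055 0.0619]
 up t=40.1 w=0.0554 F [-0.5  0.1 -2.1] tcp [0.398  0.3043 0.1984]
 set t=43.0 w=0.0554 F [ 0.8  1.3 -1. ] tcp [ 0.5389 -0.1033  0.0618]
 away t=44.0 w=0.0730 F [-0.5  0.  -1. ] tcp [ 0.5391 -0.1034  0.1603]
flask
 down t=47.0 w=0.0618 F [1.  0.1 0.4] tcp [0.4849 0.3054 0.062 ]
 grip t=47.4 w=0.0461 F [-0.3  1.1  4.2] tcp [0.4849 0.3057 0.0622]
 up t=48.2 w=0.0457 F [-0.3  0.3 -2.1] tcp [0.4828 0.3042 0.1981]
 set t=50.7 w=0.0459 F [ 0.4  1.  -0.6] tcp [ 0.5432 -0.01    0.062 ]
 away t=51.7 w=0.0619 F [ 0.8 -0.2 -1.2] tcp [ 0.5431 -0.0101  0.1603]
bottle
 down t=54.2 w=0.0638 F [ 0.4 -1.1 -0.7] tcp [0.57   0.3053 0.0622]
 grip t=54.6 w=0.0472 F [-1.7  0.7  4.7] tcp [0.5696 0.3056 0.0622]
 up t=55.5 w=0.0470 F [ 0.1  0.2 -2.1] tcp [0.5679 0.3044 0.1981]
 set t=57.7 w=0.0470 F [0.1 0.3 0.3] tcp [0.5442 0.0641 0.0621]
 away t=58.7 w=0.0639 F [-0.6 -0.2 -0.5] tcp [0.5443 0.064  0.1602]
off t=61.2 w=0.0638 F [-0.5  0.   0.3] tcp [0.2007 0.4198 0.2799]
top bottle [0.5429 0.0646 0.116 ] 107
top flask [ 0.5408 -0.0104  0.114 ] 92
top tin [ 0.537  -0.1045  0.106 ] 116
top eyepiece [ 0.485  -0.3398  0.054 ] 192
top prism [0.6033 0.0266 0.046 ] 194
side bottle [0.5439 0.0617 0.116 ] 106
side flask [ 0.5417 -0.0134  0.114 ] 105
side tin [ 0.5387 -0.1068  0.106 ] 142
side eyepiece [ 0.4838 -0.3402  0.054 ] 485
side prism [0.6049 0.0235 0.046 ] 199
```

View pics/side4.png

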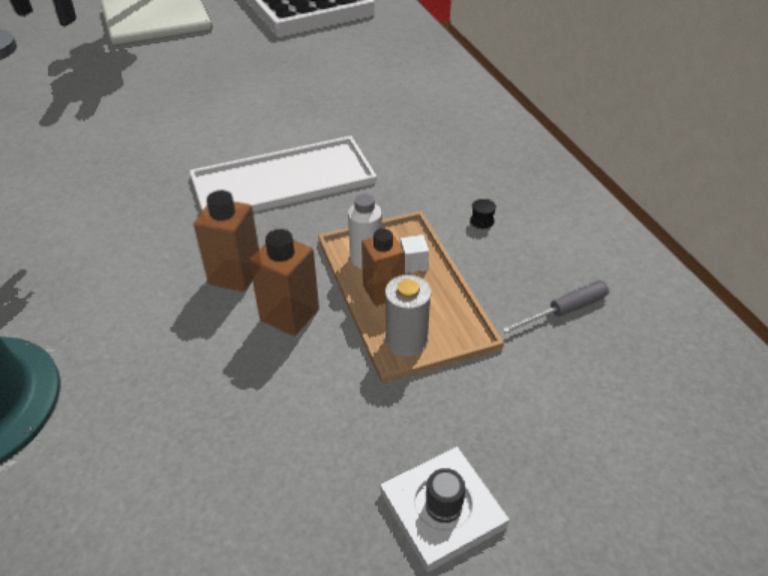

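Bottle (365,235), flask (383,265) and tin (408,315) are back within 3 mm of their starts. The eyepiece is in the recess at (445,493), and the arm is clear of everything.

```bash
python3 -c "
from cell import order
print(order.close_job())"
```

```text
the job is handed in; nothing more can be done
None
```

The job is done and handed in: the arm was clear at 61 s of the 144 s allowed, but no verdict was reported. I stood the bottle, flask and tin in the tray and set the eyepiece in the block's recess. I then put the tin, flask and bottle back where each had stood.

- **Eyepiece:** it stands upright about 2 mm from the recess centre. Its top is at 54–55 mm, so it rests on the recess floor. I saw no contact force above about 2 N while lowering it.
- **Containers:** all three stand upright, within about 3 mm of their start positions when each camera's before and after readings are compared.
- **Prism, screwdriver and loupe:** the prism is within 1 mm of its start in both cameras. The screwdriver and loupe look unmoved in the last picture; I did not measure them.
- **Disagreements:** the top and side cameras differ by 2–3 mm in y, so I used their averages. An eyepiece and prism reading from the top camera was about 9 mm off because the gripper hid part of the view, so I discarded it. The wrist camera agreed with the average to about 3 mm.

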